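Flash a drone speed controller in the pogo-pin jig

TASK

Get the drone's loose speed controller flashed: lay it in the nest of the programming jig, seated flat on the nest's floor with its two capacitors at the end away from the hinge, and let go of it; then on the programmer press the round key (wake), the square key (choose the firmware) and the wide key (start on contact), fully down, one at a time and in that order. Then swing the jig's sprung probe lever down by its grip until it is level, its top flush with the top of the steel index post, so that the pins stand at half stroke on the board; never force it down to the hard stop. Hold it steadily there for three seconds while the board is written, and finish while still holding the lever level; leave everything else on the table where it is.

Things in the scene. Friction and masses are not known exactly. Their poses are not given: they have to be found in the camera images.
- speed_controller: Loose drone speed controller lying flat on the table: finned aluminium heat sink with a dark green circuit board on top, a block 36 mm (x) by 66 mm (y) by 10 mm high, 60 g. Two lying black capacitors at its -y end reach 18 mm above the underside; gold test pads on the other half of the top. Origin: centre of the underside. Grasp it across its 36 mm width.
- capacitor_end (a point): Middle of the top edge of the speed controller's capacitor end (its -y end), 33 mm from its centre and 10 mm above its underside. Axes as the speed controller's.
- jig: Programming jig, fixed to the table: aluminium base plate 100 mm (x) by 285 mm (y), top 12 mm above the table, with a black nest in the middle, a sprung probe lever hinged at the +y end and a plain steel index post. Origin: on the table under the nest's centre; at yaw 0 the hinge end points to +y.
- nest_floor (a point): Centre of the nest's floor, 20 mm above the table, axes as the jig's. The speed controller lies here, length along the jig's y, capacitor end to the jig's -y. Four L-shaped corner posts (6 mm above the floor, sloping lead-ins to 11 mm) leave 1.5 mm play all round; between them both long sides are open for 46 mm, for the fingers, down to the base plate 8 mm below.
- lever_hinge (a point): On the probe lever's hinge axis, 40 mm above the table, 100 mm from the nest's centre along the jig's +y. The hinge axis is the jig's x. Axes as the jig's.
- probe_lever (a joint): Probe lever angle, rad: 0 raised nearly upright (a spring keeps it there), 1.5 level over the nest, 1.57 hard stop. It closes by turning about the jig's +x (from up towards the jig's -y). Spring: 2 N at the grip raised, 4 N level; the pins, met at about 1.44, add 3 N. Level: its top flush with the steel index post's top (72 mm above the table), pins at half their 12 mm stroke.
- lever_grip (a point): Middle of the lever's black round grip, a cross bar 16 mm thick, 52 mm long, sticking out to the jig's -x from the lever's free end (lever's side 43 mm away); it may turn between the fingers. At angle q it stands, from lever_hinge in jig axes, at x -54, y -200c-26s, z 26c-200s mm, with c = cos(q-1.5), s = sin(q-1.5): about 240 mm above the table raised, 66 mm level.
- probe_tips (a point): Middle of the tips of the 5 x 5 test pins (22 mm square) under the probe lever. Over the nest they meet the board's top, 8 mm to the hinge side of its centre.
- probe_plate (a joint): How far the sprung plate with the test pins is pushed back up into the probe lever: 0 free, 0.006 with the lever level on a seated board, 0.012 bottomed. Pin force 2 N at 0, about 5 N at 0.006, 9 N at 0.012.
- programmer: Bench programmer, fixed to the table: aluminium box 92 mm (x) by 132 mm (y), 33 mm high, dark screen on the far half of the top, three black keys in a row along its y on the near half. Origin: centre of its underside.
- key_round_top (a point): Centre of the top of the round key (16 mm across), 40 mm above the table at rest, at the +y (left) end of the row.
- key_square_top (a point): Centre of the top of the square key (14 mm), 40 mm above the table at rest, middle of the row, 38 mm from either neighbour.
- key_wide_top (a point): Centre of the top of the wide oblong key (14 by 26 mm), 40 mm above the table at rest, at the -y (right) end of the row.
- key_round (a joint): Travel of the round key: 0 up, 0.004 fully down (3.6 N). It springs back. Over 0.003 counts as pressed.
- key_square (a joint): Travel of the square key, as the round one.
- key_wide (a joint): Travel of the wide key, as the round one.
- drone: Bystander: quadcopter under assembly, 213 x 229 x 56 mm, on the left.
- red_tape: Bystander: roll of tape, 57 mm across, 24 mm high, left.
- spool: Bystander: small spool of solder, 46 mm across, 15 mm high, right.
- green_driver: Bystander: small screwdriver with a green handle, 130 mm long, right.
- black_tweezers: Bystander: black tweezers, 126 mm long, near the table's front edge.
- slide_caliper: Bystander: slide caliper, 200 mm long, behind the work.
- marker_pen: Bystander: marker pen, 136 mm long, 18 mm thick, near the table's front edge.

How it is judged:
By the outcome, as a careful person would: the job done as asked, in the order asked, and still so for the second after the job is handed in, while the arm keeps its last pose, push and grip.
It also fails if it takes over 72 s, if anything falls off the work surface, if the arm or the gripper's body presses on something with over 40 N, if the wrist force passes 120 N, or if a joint passes its speed limit or range.

ROBOT

A 6-joint arm with a two-finger parallel gripper is mounted at the origin on a cart in front of the work surface, level with it; the furniture and walls round the work are solid. World frame = base frame: x ahead of the robot, y to its left, z up, the work surface at z = 0. Lengths are in mm, angles in rad, forces in N, time in s.
With the tool pointing down it reaches from about 425 to 925 mm from the base axis. Payload 12.5 kg.
Tool frame: the origin (TCP) lies between the finger pads; the fingertips stand 17 mm ahead of it and the grasp point (between the pads) lies 2 mm behind it; z points along the fingers, y is the line along which they close (so a half turn about z gives the same grasp; the last joint's range is limited). The gripper opens to 85 mm and grips with 20 to 120 N. Pads are 22 mm wide; open, the fingers measure 114 mm over their backs; the gripper's body (76 mm by 85 mm) begins 54 mm behind the grasp point. The pads swing forward as they close: fully open they stand 13 mm farther back than shut.
Start: joints at [-0.106, 0.491, 1.559, -0, 1.092, -0.106], TCP at [625.014, 0.021, 248.327] pointing down, gripper open.
Joint ranges: [-3.1, 3.1], [-0.84, 2.19], [0.05, 2.79], [-1.13, 4.28], [0.06, 2.93], [-2.69, 2.69]. Speed limits (rad/s): [2.22, 2.22, 2.79, 3.14, 3.14, 3.14].

INTERFACE

Orientations are given as a unit quaternion [x, y, z, w].
In Python, from cell import telemetry, optics, ticket gives the robot as it stands. The module is installed in compiled form; this text tells all that it offers.
- The arm moves only by the tool jog_arm, never from a script. Its argument "motion" is a list of rows, each a list of 3 entries, a list of its own where there are three numbers: the closure, from 0 (fully open) to 1 (shut), then the shift along the tool's x, y, z in fractions of the full range, 1 being 500 mm, then the turn about the tool's z in fractions of the full range, 1 being 360 degrees. In form: [[fingers, [x, y, z], yaw], ...]. A call has 1 to 8 rows; each row is the pose to reach, as a shift and turn from the pose commanded when the call began, along the tool's axes at that moment; what a row does not reach only later rows make up. A row lasts 1/12 s, in which the tool goes at most 41.7 mm and 7.16 degrees, less where a joint would pass 70% of its speed; a pose out of reach is approached as far as the arm can. A shift or turn number past 1, either way, is cut back to 1. A call with a gripper value outside its range is refused whole. The fingers move at their own pace and stop on an object; "grip_force" is the grip in N (left out, the last holds). Time passes only in rows, so rows that repeat a pose let the fingers close. It gives the time, the measured TCP pose, the force, the opening and the grip force at its end, in the units of the state.
- telemetry.get_state(): the state, without advancing time (a new reading comes with each control period).
- optics.grab_frame(name): name is "scene" or "side" or "wrist"; returns a dict with "image" (400x640x3 uint8, blue, green, red), "depth" (400x640 float32, mm along the optical axis (not along the pixel's ray), 0 where there is no reading), "camera_matrix" (3x3 intrinsics, pixels), "eye" and "rotation" of the camera in the world. Camera axes: x right, y up, looking along -z (the intrinsics and any distortion apply to the point x, -y, -z); pixel columns grow to the right and rows downward; lengths in mm; the calibration is good to about 2 mm. The wrist camera is an equidistant fisheye: a pixel r from the principal point sees the ray r / f radians off the axis. A picture is of the moment at which its call begins.
- ticket.hand_in(): hands the job in; it is judged then, once.
The state is a dict: "clock": time; "joints": joint angles; "qd": joint speeds; "tau": joint torques, N m; "position": TCP position; "ee_rot": TCP orientation; "wrist_force": force on the tool from outside, world axes, zero at the start; "torque": the same for the moment, N m; "opening": opening from 0.0 (shut) to 1.0 (fully open); "grasp_force": force on a finger pad.
Only numpy, scipy, OpenCV 4.12 (cv2) and the standard library are available. Lean on these libraries where they do the work, as an engineer would, in place of code of your own. Each camera call takes 0.05 s, during which the arm holds its last target. There are 200 camera calls.

## Working session

There is one attempt and no reset: what is moved stays moved. The work goes in short steps, Python scripts to look and compute and a tool call to move; the robot and the scene stay as the last step left them, time stands still between calls to the robot, and variables do not carry over. Pictures are saved under pics/ and viewed, at most 10 in all, crops included, and the job is handed in when it is done.

Besides the shell and the picture viewer there is one more tool, called as name([rows], argument=value, ...), one row to a line, values as JSON. jog_arm: Moves the arm, as the interface text tells. Its arguments: {"type":"object","properties":{"motion":{"type":"array","items":{"type":"array"}},"grip_force":{"type":"number"}},"required":["motion"]}

```bash
mkdir -p pics
cat > h.py <<'E'
import numpy as np, cv2
from cell import telemetry, optics, ticket
def grab(n,tag):
    f=optics.grab_frame(n); cv2.imwrite(f'pics/{tag}.png',f['image']); np.savez(f'{tag}.npz',**{k:np.array(v) for k,v in f.items()}); return f
def R_(f):
    r=np.array(f['rotation'],float)
    if r.shape==(3,3): return r
    from scipy.spatial.transform import Rotation; return Rotation.from_quat(r).as_matrix()
def ray(f,u,v,fish=False):
    K=f['camera_matrix']; a=(u-K[0,2])/K[0,0]; b=(v-K[1,2])/K[1,1]
    if fish:
        r=np.hypot(a,b); d=np.array([a/r*np.sin(r),b/r*np.sin(r),np.cos(r)]) if r>1e-9 else np.array([0,0,1.])
    else: d=np.array([a,b,1.])
    return np.array(f['eye'],float), R_(f)@(d*[1,-1,-1])
def atz(f,u,v,z,fish=False):
    e,d=ray(f,u,v,fish); return e+d*(z-e[2])/d[2]
def dep(f,u,v,fish=False):
    D=f['depth'][int(v)-1:int(v)+2,int(u)-1:int(u)+2]; D=np.median(D[D>0]) if (D>0).any() else np.nan
    e,d=ray(f,u,v,fish); 
    return e+d*D/abs((R_(f).T@d)[2])
def tri(rs):
    A=np.zeros((3,3));b=np.zeros(3)
    for e,d in rs:
        d=d/np.linalg.norm(d);P=np.eye(3)-np.outer(d,d);A+=P;b+=P@e
    return np.linalg.solve(A,b)
E
python3 - <<'E'
from h import *
np.set_printoptions(precision=3,suppress=True)
s=telemetry.get_state(); print(s)
for n in ['scene','side','wrist']:
    f=grab(n,n+'0'); print(n,f['camera_matrix'],f['eye'],f['rotation'],[k for k in f])
E
```

```text
{'clock': 0.0, 'joints': array([-0.106,  0.492,  1.56 , -0.   ,  1.092, -0.106]), 'qd': array([ 0.001,  0.002, -0.   ,  0.001,  0.001, -0.   ]), 'tau': array([ -0.   , -61.845, -26.16 ,  -0.   ,   0.004,  -0.   ]), 'position': array([624.764,   0.058, 247.724]), 'ee_rot': array([ 0.707,  0.707, -0.   , -0.   ]), 'wrist_force': array([0.801, 0.38 , 0.318]), 'torque': array([ 0.068,  0.019, -0.003]), 'grasp_force': 0.0, 'opening': 1.001837856128791}
scene [[414.94    0.    320.648]
 [  0.    414.94  205.308]
 [  0.      0.      1.   ]] [-315.712 -712.349  906.39 ] [ 0.435 -0.196 -0.356  0.803] ['image', 'depth', 'camera_matrix', 'eye', 'rotation']
side [[519.389   0.    319.19 ]
 [  0.    519.389 194.249]
 [  0.      0.      1.   ]] [ -134.153 -1334.612   835.045] [ 0.529 -0.127 -0.178  0.82 ] ['image', 'depth', 'camera_matrix', 'eye', 'rotation']
wrist [[309.707   0.    315.42 ]
 [  0.    309.707 192.321]
 [  0.      0.      1.   ]] [624.07   69.45  373.542] [-0.136  0.001  0.001  0.991] ['image', 'depth', 'camera_matrix', 'eye', 'rotation']
```

View pics/scene0.png

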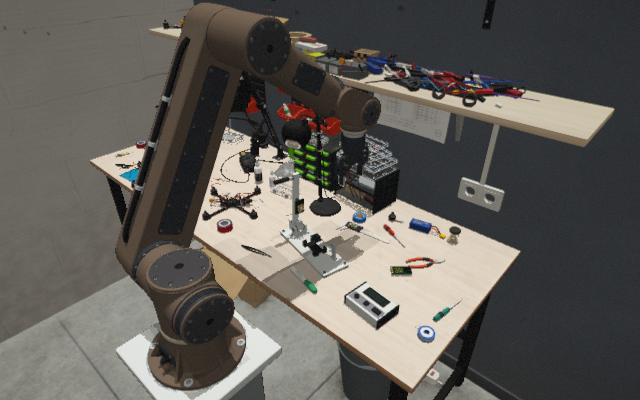

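View pics/wrist0.png

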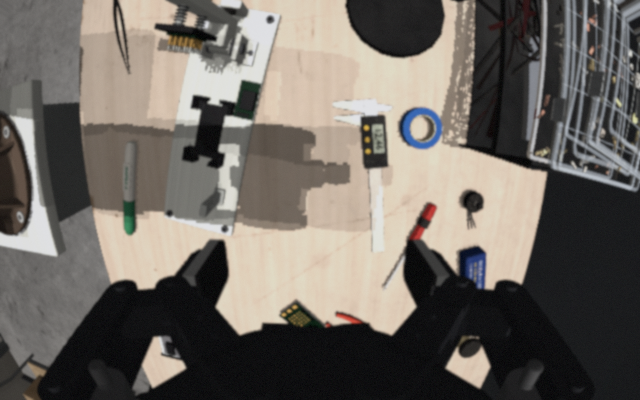

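View pics/side0.png

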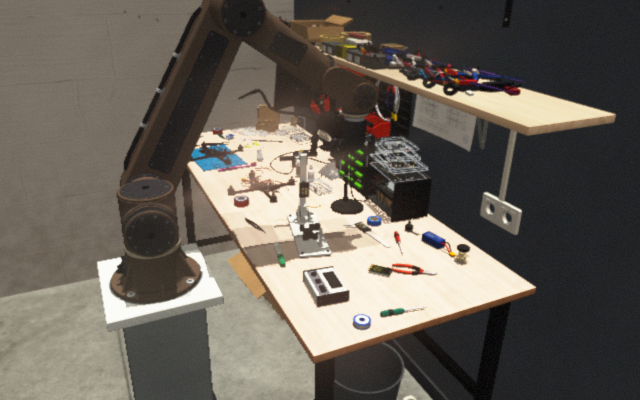

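The scene view shows the jig around (315,245), the speed controller around (400,270) and the programmer around (371,303). In the wrist view the jig is at (210,130), hinge end up, and the controller is at (297,313), partly hidden.

Run:
```python
from h import *
a=cv2.imread('pics/scene0.png')[215:330,275:435]; b=cv2.imread('pics/side0.png')[205:305,260:400];c=cv2.imread('pics/wrist0.png')[0:335,130:330]
m=np.zeros((600,800,3),np.uint8)
m[:300,:417]=cv2.resize(a,(417,300),interpolation=3)
m[300:,:420]=cv2.resize(b,(420,300),interpolation=3)
m[:,430:788]=cv2.resize(c,(358,600),interpolation=3)
cv2.imwrite('pics/m1.png',m)
f=dict(np.load('wrist0.npz'));np.set_printoptions(precision=1,suppress=True)
g=dict(np.load('scene0.npz'))
for p in [(270,17),(168,213),(230,231),(210,130),(297,313),(245,98)]: print(p,dep(f,*p,True), atz(f,*p,12,True))
for p in [(400,271),(371,303)]: print(p,dep(g,*p))
```

```text
(270, 17) [571.3 178.9  16.4] [570.6 180.2  12. ]
(168, 213) [428.  -59.2  16.2] [425.8 -60.7  12. ]
(230, 231) [512.9 -83.9  11.8] [512.9 -83.9  12. ]
(210, 130) [499.1  46.9  20.1] [496.3  46.4  12. ]
(297, 313) [ 597.1 -214.4    9.8] [ 597.3 -212.7   12. ]
(245, 98) [544.1  82.4  24.4] [541.2  82.9  12. ]
(400, 271) [ 601.3 -234.7    8.5]
(371, 303) [ 405.4 -261.2   34. ]
```

View pics/m1.png

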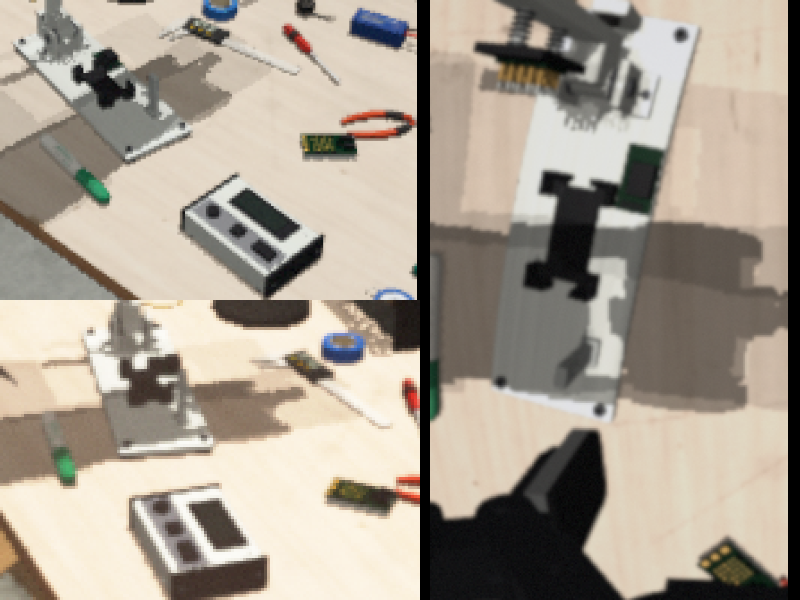

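The crops show the jig with its hinge towards +y and the black nest at wrist pixel (210,130). The controller's gold pads point to the upper left at wrist pixel (297,313). I'm moving above the controller and programmer for a closer look.

The rows are not in the units I measure in: shifts go in shares of 500 mm and turns go in shares of 360 degrees. I convert before sending: -290 mm / 500 = -0.58, -266 mm / 500 = -0.532.

jog_arm([
  [0,[-0.076,-0.02,0],0],
  [0,[-0.152,-0.04,0],0],
  [0,[-0.228,-0.06,0],0],
  [0,[-0.304,-0.08,0],0],
  [0,[-0.38,-0.1,0],0],
  [0,[-0.456,-0.12,0],0],
  [0,[-0.532,-0.15,0],0],
  [0,[-0.58,-0.17,0],0],
])

```text
clock: 0.82
position: [538.6, -293.0, 248.0]
ee_rot: [0.708, 0.707, -0.0, -0.0]
wrist_force: [0.9, -0.4, 0.3]
opening: 0.998
grasp_force: 0.0
```

jog_arm([
  [0,[0,0,0],0],
  [0,[0,0,0],0],
])

```text
clock: 0.98
position: [539.3, -291.2, 248.0]
ee_rot: [0.708, 0.706, 0.0, -0.0]
wrist_force: [0.1, 1.0, -1.0]
opening: 1.0
grasp_force: 0.0
```

Run:
```python
from h import *
f=grab('wrist','wrist1'); print(telemetry.get_state()['position'],f['eye'])
cv2.imwrite('pics/w1b.png',cv2.resize(f['image'][20:320,120:520],(800,600),interpolation=3))
```

```text
[ 539.7943515  -290.12669415  248.08231763] [ 538.67187256 -221.84659164  373.75470583]
```

View pics/w1b.png

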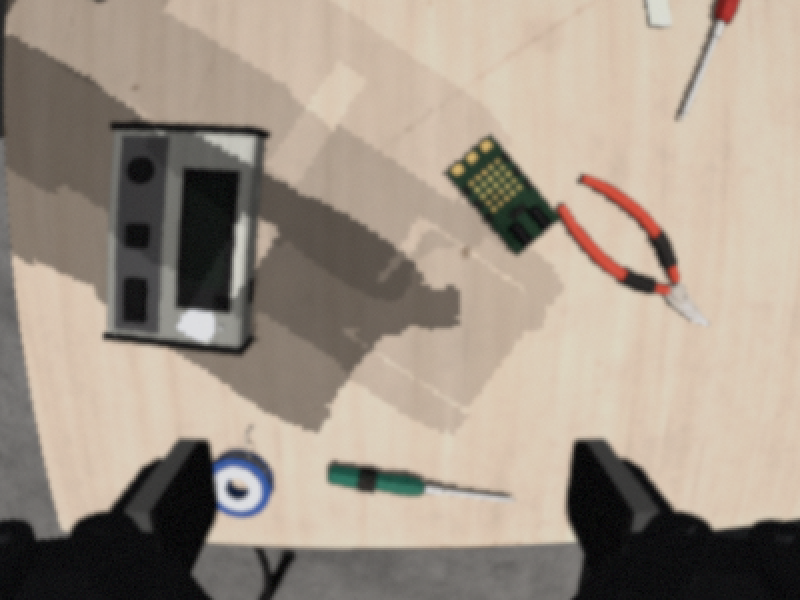

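The view shows the controller with corners (491,135), (446,172), (515,254) and (560,216) in the crop. Its capacitors are at the lower-right end, with a pliers handle near the right corner. The programmer keys are at (141,170), (137,236) and (134,300).

Run:
```python
from h import *
np.set_printoptions(precision=1,suppress=True)
f=dict(np.load('wrist1.npz')); C=lambda p:(p[0]/2+120,p[1]/2+20)
P=[atz(f,*C(p),10,True) for p in [(491,135),(446,172),(515,254),(560,216)]]
print(np.array(P)); c=np.mean(P,0); print('c',c,[np.linalg.norm(P[i]-P[(i+1)%4]) for i in range(4)])
ax=(P[2]+P[3]-P[0]-P[1]); print('cap dir deg',np.degrees(np.arctan2(ax[1],ax[0])))
print(dep(f,*C((470,230)),True)if 0 else dep(f,*C((495,185)),True), 'table',dep(f,*C((400,400)),True))
for p in [(141,170),(137,236),(134,300)]: print('key',dep(f,*C(p),True),atz(f,*C(p),40,True))
g=dict(np.load('wrist0.npz'));D=lambda p:((p[0]-430)/1.79+130,p[1]/1.791)
for p in [(700,28),(612,420),(492,388)]: print('jig',atz(g,*D(p),12,True))
Q=[atz(g,*D(p),31,True) for p in [(541,172),(617,178),(597,300),(524,290)]];print(np.array(Q),np.mean(Q,0))
# second view check scene: controller
s=dict(np.load('scene0.npz'));S=lambda p:(p[0]*160/417+275,p[1]*115/300+215)
print(tri([ray(f,*C((446,172)),True),ray(s,*S((302,136)))]),'pads-end corner?', P[1])
print(tri([ray(f,*C((141,170)),True),ray(s,*S((212,209)))]),tri([ray(f,*C((134,300)),True),ray(s,*S((264,248)))]))
```

```text
[[ 596.8 -196.7   10. ]
 [ 570.5 -219.3   10. ]
 [ 612.6 -267.2   10. ]
 [ 639.7 -243.6   10. ]]
c [ 604.9 -231.7   10. ] [np.float64(34.61893435677075), np.float64(63.812342558357216), np.float64(35.98543649156946), np.float64(63.49074880201675)]
cap dir deg -48.152383417949125
[ 599.4 -226.3   10.2] table [ 544.1 -363.1    0.2]
key [ 398.4 -213.    40.5] [ 398.2 -213.    40. ]
key [ 393.8 -250.5   40.2] [ 393.7 -250.5   40. ]
key [ 388.9 -287.7   40.5] [ 388.7 -287.8   40. ]
jig [583.3 181.4  12. ]
jig [514.7 -88.8  12. ]
jig [419.6 -66.1  12. ]
[[481.9  88.4  31. ]
 [533.4  81.2  31. ]
 [516.9   3.5  31. ]
 [465.   11.2  31. ]] [499.3  46.   31. ]
[ 568.  -219.2   37.3] pads-end corner? [ 570.5 -219.3   10. ]
[ 397.9 -213.5   38.6] [ 389.  -289.2   39.1]
```

Converted, 145 mm / 500 = 0.29, 130 mm / 500 = 0.26, -42 degrees / 360 = -0.1167.

jog_arm([
  [0.2,[0.02,0.02,0.03],-0.0167],
  [0.35,[0.04,0.042,0.07],-0.0333],
  [0.35,[0.06,0.062,0.12],-0.0528],
  [0.35,[0.08,0.084,0.17],-0.0722],
  [0.35,[0.1,0.104,0.22],-0.0917],
  [0.35,[0.12,0.126,0.26],-0.1083],
  [0.35,[0.12,0.126,0.29],-0.1167],
  [0.35,[0.12,0.126,0.29],-0.1167],
])

```text
clock: 1.7
position: [602.7, -227.2, 100.1]
ee_rot: [0.404, 0.915, 0.0, -0.003]
wrist_force: [0.1, -0.4, -0.9]
opening: 0.651
grasp_force: 0.0
```

jog_arm([
  [0.35,[0,0,0],0],
  [0.35,[0,0,0],0],
])

```text
clock: 1.87
position: [603.5, -229.6, 104.4]
ee_rot: [0.407, 0.913, -0.0, 0.001]
wrist_force: [1.0, 0.3, -0.1]
opening: 0.651
grasp_force: 0.0
```

Run:
```python
from h import *
f=grab('wrist','wrist2'); s=telemetry.get_state();print(s['position'],s['ee_rot'],s['opening'],f['eye'])
cv2.imwrite('pics/w2b.png',cv2.resize(f['image'][100:400,120:520],(800,600),interpolation=3))
```

```text
[ 603.45362734 -229.92670885  104.66800874] [ 4.07353860e-01  9.13269971e-01 -2.22219425e-05  8.89908109e-04] 0.6465839186844173 [ 556.65595008 -177.69077572  230.04276979]
```

View pics/w2b.png

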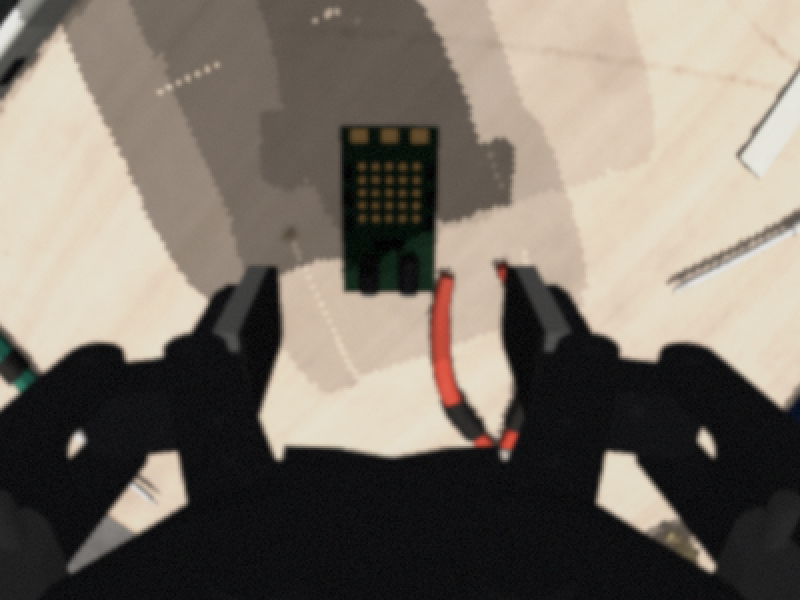

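The gripper is well aligned: board corners (341,126), (437,126), (435,292), (344,291), and plier handle tips at (447,273) and (501,265).

Run:
```python
from h import *
from scipy.spatial.transform import Rotation as Ro
np.set_printoptions(precision=1,suppress=True)
f=dict(np.load('wrist2.npz')); C=lambda p:(p[0]/2+120,p[1]/2+100)
s=telemetry.get_state();T=Ro.from_quat(s['ee_rot']).as_matrix();p0=s['position']
P=np.array([atz(f,*C(p),10,True) for p in [(341,126),(437,126),(435,292),(344,291)]])
print((P-p0)@T,P.mean(0),(P.mean(0)-p0)@T)
for p in [(447,273),(501,265)]: d=dep(f,*C(p),True); print('tip',d,(d-p0)@T)
```

```text
[[ 30.5 -17.7  94.6]
 [ 30.5  17.   94.6]
 [-35.3  17.7  94.7]
 [-34.9 -18.   94.7]] [ 605.  -231.9   10. ] [-2.3 -0.2 94.7]
tip [ 640.9 -237.2    3. ] [-30.2  22.9 101.7]
tip [ 654.2 -220.     4.5] [-26.3  44.4 100.2]
```

Converted, 85 mm / 500 = 0.17, 80 mm / 500 = 0.16.

jog_arm([
  [0.35,[0,0,0.05],0],
  [0.35,[0,0,0.1],0],
  [0.35,[0,0,0.14],0],
  [0.35,[0,0,0.16],0],
  [0.35,[0,0,0.17],0],
  [0.35,[0,0,0.17],0],
  [0.5,[0,0,0.17],0],
  [0.65,[0,0,0.17],0],
], grip_force=35)

```text
clock: 2.58
position: [603.7, -230.3, 19.9]
ee_rot: [0.407, 0.913, -0.0, 0.001]
wrist_force: [-1.0, 0.1, 1.9]
opening: 0.406
grasp_force: 34.7
```

jog_arm([
  [0.75,[0,0,0],0],
  [0.75,[0,0,0],0],
  [0.75,[0,0,0],0],
  [0.75,[0,0,0],0],
])

```text
clock: 2.92
position: [603.7, -230.3, 19.9]
ee_rot: [0.407, 0.914, -0.0, 0.001]
wrist_force: [-1.2, -0.7, 7.4]
opening: 0.405
grasp_force: 35.6
```

Converted, -112 mm / 500 = -0.224, -90 mm / 500 = -0.18.

jog_arm([
  [0.75,[0,0,-0.016],0],
  [0.75,[0,0,-0.06],0],
  [0.75,[0,0,-0.12],0],
  [0.75,[0,0,-0.18],0],
  [0.75,[0,0,-0.224],0],
  [0.75,[0,0,-0.224],0],
])

```text
clock: 3.42
position: [604.6, -230.7, 136.0]
ee_rot: [0.407, 0.914, -0.0, 0.004]
wrist_force: [0.2, 0.1, -0.7]
opening: 0.403
grasp_force: 35.1
```

Converted, 258 mm / 500 = 0.516, 136 mm / 500 = 0.272, 53 degrees / 360 = 0.1472.

jog_arm([
  [0.75,[0.05,0.016,0],0.0139],
  [0.75,[0.12,0.038,0],0.0333],
  [0.75,[0.196,0.062,0],0.0528],
  [0.75,[0.272,0.086,0],0.0722],
  [0.75,[0.348,0.11,0],0.0917],
  [0.75,[0.42,0.134,0],0.1111],
  [0.75,[0.48,0.152,0],0.1306],
  [0.75,[0.516,0.164,0],0.1472],
])

```text
clock: 4.08
position: [489.3, 19.0, 130.5]
ee_rot: [0.773, 0.634, -0.0, -0.0]
wrist_force: [0.7, -0.2, -0.1]
opening: 0.41
grasp_force: 35.1
```

Converted, 3 degrees / 360 = 0.0083.

jog_arm([
  [0.75,[0,0,0],0.0083],
  [0.75,[0,0,0],0.0083],
  [0.75,[0,0,0],0.0083],
])

```text
clock: 4.33
position: [491.4, 16.7, 130.5]
ee_rot: [0.787, 0.617, 0.0, 0.0]
wrist_force: [0.4, 0.1, 0.2]
opening: 0.407
grasp_force: 35.1
```

Run:
```python
from h import *
f=grab('wrist','wrist3'); s=telemetry.get_state();print(s['position'],s['ee_rot'],s['opening'],f['eye'],s['joints'],s['wrist_force'])
cv2.imwrite('pics/w3b.png',cv2.resize(f['image'][20:320,130:530],(800,600),interpolation=3))
```

```text
[491.54974799  16.32298227 130.41071573] [7.87424421e-01 6.16411173e-01 1.46433869e-04 1.61181444e-04] 0.4056585753537196 [506.93275311  84.09364355 256.24502555] [-1.01186706e-01  4.74026197e-01  2.00333762e+00 -4.79900968e-05
  6.63794308e-01  1.41293679e-01] [-0.22574488  0.40965273 -0.86415722]
```

View pics/w3b.png

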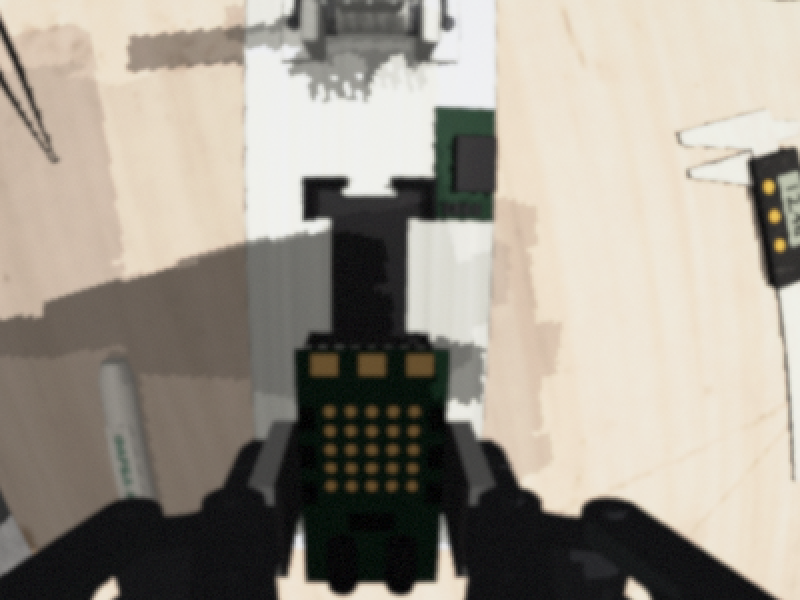

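The nest's hinge-end posts are at crop (303..437,178), and its pedestal spans columns 332 to 407. The held board is aligned, but its front edge hides the lower posts. I'm backing off 45 mm to see the whole nest.

Converted, -45 mm / 500 = -0.09, -20 mm / 500 = -0.04.

jog_arm([
  [0.75,[-0.04,0,0],0],
  [0.75,[-0.09,0,0],0],
  [0.75,[-0.09,0,0],0],
  [0.75,[-0.09,0,0],0],
  [0.75,[-0.09,0,0],0],
])

```text
clock: 4.8
position: [480.7, -27.4, 130.3]
ee_rot: [0.788, 0.615, 0.0, 0.0]
wrist_force: [-0.2, 0.4, -1.9]
opening: 0.404
grasp_force: 35.1
```

Run:
```python
from h import *
f=grab('wrist','wrist4'); s=telemetry.get_state();print(s['position'],s['ee_rot'],f['eye']); np.savez('s4.npz',p=s['position'],q=s['ee_rot'])
a=cv2.resize(f['image'][50:200,215:415],(800,600),interpolation=cv2.INTER_CUBIC)
a=cv2.convertScaleAbs(a,alpha=1.6,beta=20)
cv2.imwrite('pics/w4b.png',a)
```

```text
[480.64618847 -27.05335892 130.26865744] [7.87973675e-01 6.15708927e-01 7.17200844e-05 2.71600637e-05] [496.367221    39.94386098 256.0385098 ]
```

View pics/w4b.png

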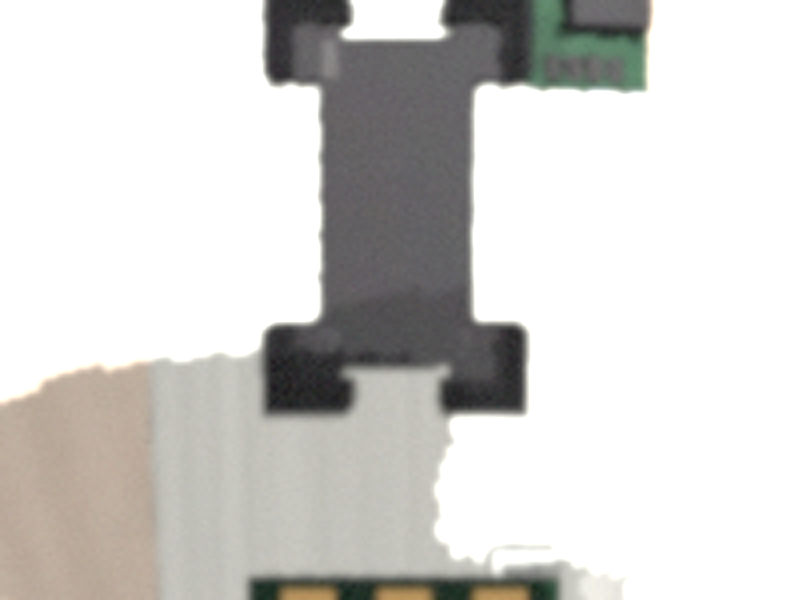

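The nest is fully visible. The 46 mm side gaps run from row 85 to 324, the floor ends are at rows 40 and 366, the pedestal spans columns 322 to 472, and the posts' lower outer corners are at (265,412) and (525,412). The held board's front edge runs from (248,578) to (560,578).

Run:
```python
from h import *
from scipy.spatial.transform import Rotation as Ro
np.set_printoptions(precision=1,suppress=True)
f=dict(np.load('wrist4.npz')); C=lambda p:(p[0]/4+215,p[1]/4+50)
s=np.load('s4.npz');T=Ro.from_quat(s['q']).as_matrix();p0=s['p']
tl=lambda p,z:(atz(f,*C(p),z,True)-p0)@T
for n,z,ps in [('gap31',31,[(295,83),(500,83),(295,323),(500,323)]),('floor',20,[(395,40),(395,366)]),('ped20',20,[(322,150),(472,150),(322,280),(472,280)]),('out31',31,[(265,411),(525,411)]),('board',120.4,[(248,578),(560,578)])]:
    a=np.array([tl(p,z) for p in ps]); print(n,a,'mean',a.mean(0))
for p in [(395,200),(280,395),(400,590),(200,500),(285,60)]: print(p,dep(f,*C(p),True))
# jig edge angle in hand frame
g=dict(np.load('wrist3.npz'));D=lambda p:(p[0]/2+130,p[1]/2+20)
L=[atz(g,*D(p),12,True) for p in [(246,90),(253,420)]];Rr=[atz(g,*D(p),12,True) for p in [(496,90),(487,390)]]
for a in (L,Rr): d=a[0]-a[1]; print('edge ang',np.degrees(np.arctan2(d[1],d[0])),a)
print('tool x ang',np.degrees(np.arctan2(T[1,0],T[0,0])))
```

```text
gap31 [[ 96.1 -20.1  99.3]
 [ 96.1  16.5  99.3]
 [ 52.3 -20.4  99.3]
 [ 52.3  16.8  99.3]] mean [74.2 -1.8 99.3]
floor [[105.6  -2.3 110.3]
 [ 43.1  -2.3 110.3]] mean [ 74.3  -2.3 110.3]
ped20 [[ 84.5 -16.  110.3]
 [ 84.5  12.1 110.3]
 [ 59.6 -16.1 110.3]
 [ 59.6  12.2 110.3]] mean [ 72.   -2.  110.3]
out31 [[ 36.1 -26.2  99.3]
 [ 36.1  21.6  99.3]] mean [36.1 -2.3 99.3]
board [[ 29.8 -18.6   9.9]
 [ 29.9  17.1   9.9]] mean [29.9 -0.7  9.9]
(395, 200) [496.5  46.1  20.1]
(280, 395) [467.2  16.2  28.8]
(400, 590) [486.4   1.  121. ]
(200, 500) [443.5  -2.1  12.1]
(285, 60) [483.4  76.3  27. ]
edge ang 75.41286596257005 [array([467.8, 130.1,  12. ]), array([433.2,  -2.9,  12. ])]
edge ang 76.27028892361491 [array([563. , 106.8,  12. ]), array([533.7, -13.4,  12. ])]
tool x ang 76.00690101831555
```

Converted, 77 mm / 500 = 0.154, -1.5 mm / 500 = -0.003.

jog_arm([
  [0.75,[0.05,0,0],0],
  [0.75,[0.11,-0.002,0],0],
  [0.75,[0.154,-0.003,0],0],
  [0.75,[0.154,-0.003,0.04],0],
  [0.75,[0.154,-0.003,0.09],0],
  [0.75,[0.154,-0.003,0.12],0],
  [0.75,[0.154,-0.003,0.13],0],
  [0.75,[0.154,-0.003,0.13],0],
])

```text
clock: 5.52
position: [497.2, 48.5, 64.3]
ee_rot: [0.788, 0.616, -0.001, -0.001]
wrist_force: [0.7, 0.3, -1.0]
opening: 0.408
grasp_force: 35.1
```

Run:
```python
from h import *
f=grab('wrist','wrist5'); s=telemetry.get_state();print(s['position'],s['wrist_force'],s['torque'])
a=cv2.resize(f['image'][20:320,115:515],(800,600),interpolation=3)
cv2.imwrite('pics/w5b.png',cv2.convertScaleAbs(a,alpha=1.5,beta=15))
```

```text
[497.65918596  48.32554161  65.24718056] [0.16101433 0.48661359 0.04496376] [ 0.08332248  0.00937214 -0.016732  ]
```

View pics/w5b.png

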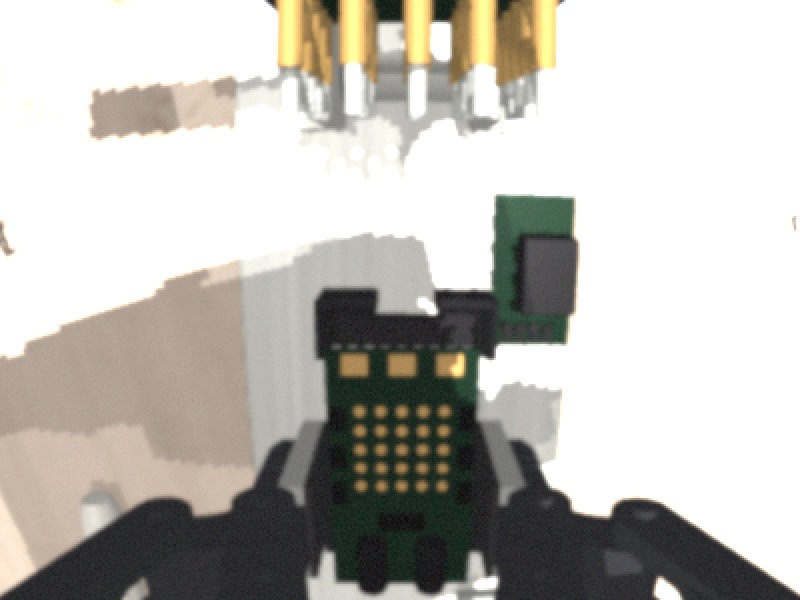

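Pins are visible at the top but clear. The board's front edge runs from (327,347) to (478,347), and the post tops' outer corners are at (317,290) and (496,293). Next I check this alignment numerically.

Run:
```python
from h import *
from scipy.spatial.transform import Rotation as Ro
np.set_printoptions(precision=1,suppress=True)
f=dict(np.load('wrist5.npz')); C=lambda p:(p[0]/2+115,p[1]/2+20)
s=telemetry.get_state();T=Ro.from_quat(s['ee_rot']).as_matrix();p0=s['position']
tl=lambda p,z:(atz(f,*C(p),z,True)-p0)@T
for n,z,ps in [('post',31,[(317,290),(496,292)]),('postin',31,[(377,290),(437,292)]),('board',55.3,[(327,347),(478,347)])]:
    print(n,np.array([tl(p,z) for p in ps]))
```

```text
post [[ 39.6 -23.6  34.3]
 [ 39.2  23.4  34.2]]
postin [[39.6 -7.8 34.2]
 [39.1  7.8 34.2]]
board [[ 31.  -18.3  10. ]
 [ 31.   16.    9.9]]
```

Run:
```python
from h import *
from scipy.spatial.transform import Rotation as Ro
np.set_printoptions(precision=1,suppress=True,linewidth=200)
f=dict(np.load('wrist4.npz'));s=np.load('s4.npz');T=Ro.from_quat(s['q']).as_matrix();p0=s['p']
g=f['image'].mean(2)
for u in (287,292,297,332):
    print(u,'rows30-75',g[30:75,u].astype(int)); print('   rows125-160',g[125:160,u].astype(int))
tl=lambda u,v,z:(atz(f,u,v,z,True)-p0)@T
for v in (35,40,45,50,60,70,131,153): print(v,tl(292,v,31),tl(292,v,26))
```

```text
287 rows30-75 [238 239 238 239 239 238 239 239 239 239 239 240 239 239 238 230 196 128  67  30  18  16  20  19  21  22  25  27  27  30  30  27  26  25  26  29  25  27  23  36  83 151 204 226 234]
   rows125-160 [238 238 238 233 207 134  59  25  24  21  23  22  23  19  10  13  13  10  17   8  11   6   8  14  13   9   8  31  59  85 104 109 109 108 110]
292 rows30-75 [238 239 239 238 239 239 239 239 239 239 238 239 239 239 237 227 186 119  59  25  19  17  22  23  25  33  43  48  50  50  53  50  53  50  50  51  52  51  49  42  59 111 176 219 229]
   rows125-160 [234 234 232 222 185 120  63  41  39  40  38  34  30  17  18  18  15  18  13  12  16  10  11  16  12  14  14  32  60  84 101 106 107 108 108]
297 rows30-75 [239 239 239 239 239 239 239 239 239 239 240 239 240 239 237 226 181 110  52  26  14  17  20  20  19  19  39  47  52  57  67  71  73  74  71  71  71  70  69  59  53  52  52  49  48]
   rows125-160 [ 47  44  45  40  40  37  38  44  44  44  43  40  40  25  19  16  19  12  18  16  14  13  15  12  12  10  17  32  60  86 100 104 108 107 108]
332 rows30-75 [239 238 239 239 238 239 239 240 239 239 239 239 239 240 238 227 180 109  53  25  13  17  17  20  16  29  42  49  52  50  52  51  54  52  51  52  50  51  51  51  48  51  58  61  64]
   rows125-160 [ 71  70  68  65  55  44  40  41  44  44  43  42  39  41  38  40  39  38  36  32  27  21  20  16  12  16  18  48  99 157 199 213 216 216 215]
35 [123.  -17.9  99.3] [124.2 -18.3 104.3]
40 [119.1 -17.9  99.3] [120.3 -18.2 104.3]
45 [115.3 -17.8  99.3] [116.4 -18.2 104.3]
50 [111.6 -17.8  99.3] [112.5 -18.2 104.3]
60 [104.1 -17.8  99.3] [104.8 -18.2 104.3]
70 [ 96.6 -17.8  99.3] [ 97.3 -18.2 104.3]
131 [ 52.1 -18.   99.3] [ 51.7 -18.4 104.3]
153 [ 35.8 -18.2  99.3] [ 35.1 -18.6 104.3]
```

Converted, 21 mm / 500 = 0.042, 19 mm / 500 = 0.038.

jog_arm([
  [0.75,[0,0,0.012],0],
  [0.75,[0,0,0.024],0],
  [0.75,[0,0,0.032],0],
  [0.75,[0,0,0.038],0],
  [0.75,[0,0,0.042],0],
  [0.75,[0,0,0.042],0],
])

```text
clock: 6.07
position: [497.5, 48.0, 44.0]
ee_rot: [0.788, 0.616, -0.0, -0.0]
wrist_force: [0.9, 0.4, -0.3]
opening: 0.408
grasp_force: 35.1
```

Converted, 5 mm / 500 = 0.01, 3.5 mm / 500 = 0.007.

jog_arm([
  [0.75,[0,0,0.004],0],
  [0.75,[0,0,0.007],0],
  [0.75,[0,0,0.01],0],
  [0.75,[0,0,0.01],0],
  [0.75,[0,0,0.01],0],
])

```text
clock: 6.48
position: [497.7, 48.0, 39.9]
ee_rot: [0.788, 0.616, 0.0, 0.0]
wrist_force: [-1.7, -0.8, 8.5]
opening: 0.405
grasp_force: 36.1
```

Converted, -85 mm / 500 = -0.17, -80 mm / 500 = -0.16.

jog_arm([
  [0.5,[0,0,0],0],
  [0.4,[0,0,0],0],
  [0.3,[0,0,0],0],
  [0.3,[0,0,0],0],
  [0.3,[0,0,-0.03],0],
  [0.3,[0,0,-0.09],0],
  [0.3,[0,0,-0.16],0],
  [0.3,[0,0,-0.17],0],
])

```text
clock: 7.15
position: [499.1, 48.1, 128.4]
ee_rot: [0.788, 0.616, 0.002, 0.002]
wrist_force: [0.6, 0.3, 0.5]
opening: 0.701
grasp_force: 0.0
```

Converted, -50 mm / 500 = -0.1, -45 mm / 500 = -0.09.

jog_arm([
  [0.3,[-0.04,0,-0.02],0],
  [0.3,[-0.09,0,-0.04],0],
  [0.3,[-0.1,0,-0.04],0],
  [0.3,[-0.1,0,-0.04],0],
])

```text
clock: 7.48
position: [485.4, -1.5, 144.4]
ee_rot: [0.789, 0.615, 0.0, 0.0]
wrist_force: [0.2, -0.1, -0.2]
opening: 0.701
grasp_force: 0.0
```

Run:
```python
from h import *
f=grab('wrist','wrist6'); s=telemetry.get_state();print(s['position'],s['wrist_force'],s['opening'],s['joints'])
a=cv2.resize(f['image'][0:300,115:515],(800,600),interpolation=3)
cv2.imwrite('pics/w6b.png',cv2.convertScaleAbs(a,alpha=1.3,beta=10))
```

```text
[485.46001929  -0.76329422 144.03287577] [ 0.97787226 -0.06567352  1.06119549] 0.7027683591328443 [-1.37788821e-01  4.44480756e-01  2.00638230e+00  1.54486727e-04
  6.90650687e-01  1.08040056e-01]
```

View pics/w6b.png

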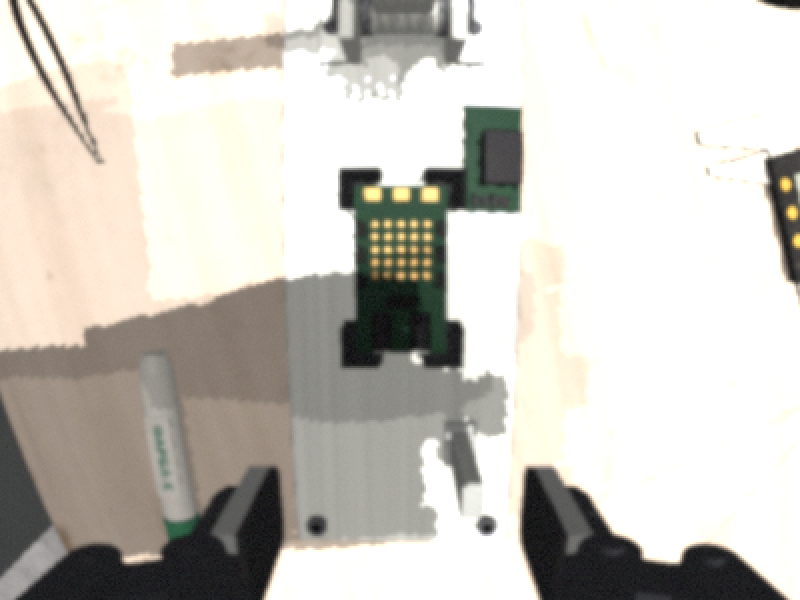

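The controller lies squarely between the four posts, with its capacitors at the end away from the hinge, and it has been released. Next I go to the round key.

Converted, -227 mm / 500 = -0.454, -205 mm / 500 = -0.41.

jog_arm([
  [0.5,[-0.05,-0.008,0],0],
  [0.8,[-0.12,-0.018,0],0],
  [1,[-0.194,-0.028,0.01],0],
  [1,[-0.268,-0.038,0.03],0],
  [1,[-0.342,-0.05,0.06],0],
  [1,[-0.41,-0.06,0.09],0],
  [1,[-0.454,-0.066,0.12],0],
  [1,[-0.454,-0.066,0.132],0],
])

```text
clock: 8.2
position: [397.5, -214.9, 76.1]
ee_rot: [0.789, 0.614, -0.0, -0.001]
wrist_force: [-0.3, 0.6, 0.4]
opening: 0.001
grasp_force: 0.0
```

jog_arm([
  [1,[0,0,0],0],
  [1,[0,0,0],0],
  [1,[0,0,0],0],
])

```text
clock: 8.45
position: [399.2, -211.8, 78.5]
ee_rot: [0.788, 0.616, 0.0, 0.0]
wrist_force: [0.2, -0.0, -0.5]
opening: 0.001
grasp_force: 0.0
```

Run:
```python
from h import *
from scipy.spatial.transform import Rotation as Ro
np.set_printoptions(precision=1,suppress=True)
s=telemetry.get_state();p=s['position'];T=Ro.from_quat(s['ee_rot']).as_matrix();print(p,s['opening'],s['wrist_force'],s['joints'])
for k in [(398.2,-213),(393.7,-250.5),(388.7,-287.8)]: print((np.array([*k,p[2]])-p)@T)
f=dict(np.load('wrist6.npz'))
for q in [(362,200),(440,200),(385,260),(365,310),(440,310)]: print(dep(f,q[0]/2+115,q[1]/2,True))
```

```text
[ 399.2 -211.8   78.5] 0.0008037064287139679 [ 0.2 -0.  -0.5] [-0.6  0.5  2.1  0.   0.5 -0.4]
[-1.4 -0.6 -0. ]
[-38.9   4.   -0. ]
[-76.3   8.1  -0. ]
[488.3  75.5  30.3]
[517.2  68.3  29.9]
[491.1  50.7  30.4]
[478.6  33.6  30.1]
[507.1  26.4  29.7]
```

Converted, 25 mm / 500 = 0.05, 24 mm / 500 = 0.048.

jog_arm([
  [1,[-0.003,-0.001,0.02],0],
  [1,[-0.003,-0.001,0.036],0],
  [1,[-0.003,-0.001,0.044],0],
  [1,[-0.003,-0.001,0.048],0],
  [1,[-0.003,-0.001,0.05],0],
  [1,[-0.003,-0.001,0.05],0],
])

```text
clock: 8.95
position: [397.9, -213.8, 53.4]
ee_rot: [0.788, 0.616, 0.0, -0.0]
wrist_force: [0.5, 1.8, 3.6]
opening: 0.001
grasp_force: 1.6
```

Converted, 2 mm / 500 = 0.004, 1 mm / 500 = 0.002.

jog_arm([
  [1,[0,0,0.002],0],
  [1,[0,0,0.004],0],
  [1,[0,0,0.004],0],
  [1,[0,0,0.004],0],
])

```text
clock: 9.28
position: [397.9, -213.9, 52.6]
ee_rot: [0.788, 0.616, 0.0, 0.001]
wrist_force: [-0.8, 7.6, 23.0]
opening: -0.004
grasp_force: 12.0
```

Converted, -37.5 mm / 500 = -0.075, 4.5 mm / 500 = 0.009.

jog_arm([
  [1,[0,0,-0.02],0],
  [1,[0,0,-0.04],0],
  [1,[-0.036,0.004,-0.04],0],
  [1,[-0.075,0.009,-0.04],0],
  [1,[-0.075,0.009,-0.04],0],
  [1,[-0.075,0.009,-0.024],0],
  [1,[-0.075,0.009,-0.012],0],
  [1,[-0.075,0.009,-0.006],0],
])

```text
clock: 9.95
position: [392.8, -250.9, 53.3]
ee_rot: [0.788, 0.616, -0.0, -0.0]
wrist_force: [-1.1, -1.5, 4.0]
opening: 0.001
grasp_force: 1.7
```

Converted, 2 mm / 500 = 0.004, 1 mm / 500 = 0.002.

jog_arm([
  [1,[0,0,0.002],0],
  [1,[0,0,0.004],0],
  [1,[0,0,0.004],0],
  [1,[0,0,0.004],0],
])

```text
clock: 10.28
position: [392.8, -251.0, 52.8]
ee_rot: [0.788, 0.616, -0.0, -0.0]
wrist_force: [-4.5, 0.1, 18.0]
opening: -0.0
grasp_force: 8.5
```

Square key is fully down. Next is the wide key, from (392.8,-251) to (388.7,-288): tool shift about (-37, +5).

Converted, -37 mm / 500 = -0.074, -20 mm / 500 = -0.04.

jog_arm([
  [1,[0,0,-0.02],0],
  [1,[0,0,-0.04],0],
  [1,[-0.036,0.004,-0.04],0],
  [1,[-0.074,0.01,-0.04],0],
  [1,[-0.074,0.01,-0.04],0],
  [1,[-0.074,0.01,-0.024],0],
  [1,[-0.074,0.01,-0.012],0],
  [1,[-0.074,0.01,-0.006],0],
])

```text
clock: 10.95
position: [388.6, -287.6, 54.1]
ee_rot: [0.788, 0.616, -0.0, -0.001]
wrist_force: [-1.1, -0.7, 4.0]
opening: 0.0
grasp_force: 1.5
```

Converted, 2.5 mm / 500 = 0.005, 2 mm / 500 = 0.004.

jog_arm([
  [1,[0,0,0.002],0],
  [1,[0,0,0.004],0],
  [1,[0,0,0.005],0],
  [1,[0,0,0.005],0],
])

```text
clock: 11.28
position: [388.6, -287.7, 53.0]
ee_rot: [0.788, 0.616, 0.0, -0.001]
wrist_force: [-1.6, 4.2, 8.4]
opening: -0.0
grasp_force: 3.7
```

Converted, -245 mm / 500 = -0.49, -205 mm / 500 = -0.41.

jog_arm([
  [1,[0,0,-0.03],0],
  [1,[0,0,-0.09],0],
  [0.8,[0.04,0,-0.17],0],
  [0.6,[0.08,0,-0.25],0],
  [0.4,[0.12,0,-0.33],0],
  [0.4,[0.16,0,-0.41],0],
  [0.4,[0.2,0,-0.49],0],
  [0.4,[0.2,0,-0.49],0],
])

```text
clock: 11.95
position: [414.0, -190.0, 302.5]
ee_rot: [0.788, 0.616, 0.001, 0.003]
wrist_force: [0.2, 0.1, 0.8]
opening: 0.6
grasp_force: 0.0
```

Run:
```python
from h import *
from scipy.spatial.transform import Rotation as Ro
np.set_printoptions(precision=1,suppress=True)
s=telemetry.get_state();p=s['position'];T=Ro.from_quat(s['ee_rot']).as_matrix();print(p,s['opening'],s['wrist_force'],s['joints'])
n=np.array([497.1,45.6]);a=np.radians(-14);jx=np.array([np.cos(a),np.sin(a)]);jy=np.array([-jx[1],jx[0]])
for q in (0,.3,.6,.9,1.2,1.44,1.5):
    c,sn=np.cos(q-1.5),np.sin(q-1.5); g=n-54*jx+(100-200*c-26*sn)*jy; z=40+26*c-200*sn; print(q,g,z,(np.array([*g,z+-2])-p)@T, np.hypot(*g))
# find grip in scene/side first pictures by depth cloud near raised grip
g0=n-54*jx+111.8*jy
for nm in('scene0','side0'):
    f=dict(np.load(nm+'.npz'));H,W=f['depth'].shape
    v,u=np.mgrid[:H,:W];K=f['camera_matrix'];D=f['depth']
    X=np.stack([(u-K[0,2])/K[0,0]*D,-(v-K[1,2])/K[1,1]*D,-D],-1)@R_(f).T+f['eye']
    L=(X[...,:2]-n); x=L@jx;y=L@jy;z=X[...,2]
    m=(D>0)&(x>-90)&(x<-14)&(y>70)&(y<150)&(z>180)&(z<300)
    P=np.stack([x,y,z],-1)[m];print(nm,m.sum(), P.min(0) if m.any() else '',P.max(0) if m.any() else '',np.median(P,0) if m.any() else '', f['image'][m].mean(0))
    m2=(D>0)&(abs(x)<14)&(y>60)&(y<150)&(z>100)&(z<320);P=np.stack([x,y,z],-1)[m2]; print(' lever',m2.sum(),P.min(0),P.max(0))
```

```text
[ 414.  -190.   302.5] 0.5996532321980103 [0.2 0.1 0.8] [-0.6  0.2  1.9  0.   1.1 -0.3]
0 [471.7 167.1] 241.33816456417117 [360.6 -30.2  62.4] 500.4784654683646
0.3 [457.2 108.9] 235.82911880983877 [300.6 -30.3  68. ] 470.0131793965132
0.6 [443.7  54.8] 212.82724110053397 [244.9 -30.5  91.1] 447.1211964520957
0.9 [432.5   9.8] 174.38722066665872 [198.6 -30.8 129.6] 432.6248768847179
1.2 [424.5 -22.2] 123.94279004953367 [165.7 -31.2 180.1] 425.1139804005189
1.44 [421.  -36.5] 77.94601533420423 [151.  -31.5 226.1] 422.5557819508806
1.5 [420.5 -38.4] 66.0 [149.1 -31.5 238.1] 422.2583835400536
scene0 93 [-79.7 100.4 232.1] [-14.3 117.7 251.7] [-51.9 106.6 244.3] [65.3 67.4 69. ]
 lever 328 [-13.2  74.9 100.3] [ 13.9 127.5 255.8]
side0 90 [-78.4  94.4 231.9] [-14.1 115.4 249.5] [-48.5 106.8 241.7] [ 94.8 108.8 127.7]
 lever 330 [-14.   73.  101.3] [ 14.  120.8 254.4]
```

Converted, 290 mm / 500 = 0.58, 103 mm / 500 = 0.206, 56 degrees / 360 = 0.1556.

jog_arm([
  [0.4,[0.06,0,0],0.0194],
  [0.4,[0.13,-0.008,0],0.0389],
  [0.4,[0.206,-0.014,0],0.0583],
  [0.4,[0.282,-0.02,0],0.0778],
  [0.4,[0.358,-0.024,0],0.0972],
  [0.4,[0.434,-0.028,0],0.1167],
  [0.4,[0.51,-0.032,0],0.1361],
  [0.4,[0.58,-0.036,0],0.1556],
])

```text
clock: 12.62
position: [462.4, 77.7, 297.8]
ee_rot: [0.974, 0.226, 0.0, 0.0]
wrist_force: [1.2, -0.1, 0.2]
opening: 0.596
grasp_force: 0.0
```

Converted, 34 degrees / 360 = 0.0944.

jog_arm([
  [0.4,[0,0,0],0.0194],
  [0.4,[0,0,0],0.0389],
  [0.4,[0,0,0],0.0583],
  [0.4,[0,0,0],0.0778],
  [0.4,[0,0,0],0.0944],
  [0.4,[0,0,0],0.0944],
  [0.4,[0,0,0],0.0944],
])

```text
clock: 13.2
position: [462.5, 75.9, 297.7]
ee_rot: [0.998, -0.064, -0.0, -0.0]
wrist_force: [-0.6, -0.9, -0.3]
opening: 0.6
grasp_force: 0.0
```

```bash
cat > lev.py <<'E'
from h import *
from scipy.spatial.transform import Rotation as Ro
np.set_printoptions(precision=1,suppress=True)
s=telemetry.get_state();p=s['position'];T=Ro.from_quat(s['ee_rot']).as_matrix();print(s['clock'],p,s['opening'],s['wrist_force'],s['joints'],'toolx ang',np.degrees(np.arctan2(T[1,0],T[0,0])))
n=np.array([497.1,45.6]);a=np.radians(-14);jx=np.array([np.cos(a),np.sin(a)]);jy=np.array([-jx[1],jx[0]])
for q in np.r_[0:1.5:.15,1.44,1.5]:
    c,sn=np.cos(q-1.5),np.sin(q-1.5); g=n-42*jx+(100-200*c-26*sn)*jy; z=40+26*c-200*sn; print('%.2f'%q,g,z,(np.array([*g,z-2])-p)@T)
E
python3 lev.py
```

```text
13.2 [462.5  75.9 297.7] 0.5999595203422445 [-0.6 -0.9 -0.3] [0.  0.2 1.9 0.  1.1 1.7] toolx ang -7.366411496488805
0.00 [483.4 164.2] 241.33816456417117 [  9.4 -90.3  58.4]
0.15 [476.1 134.9] 240.83884542975088 [  5.9 -60.3  58.9]
0.30 [468.9 106. ] 235.82911880983877 [  2.5 -30.6  63.9]
0.45 [461.9  78.1] 226.4214923639883 [-0.8 -2.1 73.3]
0.60 [455.4  51.9] 212.82724110053397 [-3.9 24.7 86.9]
0.75 [449.4  28. ] 195.35166259538616 [ -6.8  49.2 104.4]
0.90 [444.2   6.9] 174.38722066665872 [ -9.3  70.8 125.3]
1.05 [439.7 -11. ] 150.40473148341562 [-11.4  89.1 149.3]
1.20 [436.2 -25.1] 123.94279004953367 [-13.1 103.6 175.8]
1.35 [433.6 -35.3] 95.59567452105696 [-14.3 114.  204.1]
1.44 [432.6 -39.4] 77.94601533420423 [-14.8 118.2 221.8]
1.50 [432.2 -41.3] 66.0 [-15.  120.1 233.7]
```

Converted, -90 mm / 500 = -0.18, 9.4 mm / 500 = 0.0188, 6.6 degrees / 360 = 0.0183.

jog_arm([
  [0.4,[0.006,-0.06,0],0.0183],
  [0.4,[0.012,-0.13,0],0.0183],
  [0.4,[0.0188,-0.18,0],0.0183],
  [0.4,[0.0188,-0.18,0],0.0183],
  [0.4,[0.0188,-0.18,0],0.0183],
  [0.4,[0.0188,-0.18,0],0.0183],
])

```text
clock: 13.7
position: [483.5, 163.4, 297.6]
ee_rot: [0.993, -0.122, -0.0, 0.0]
wrist_force: [-0.5, 0.1, 0.0]
opening: 0.601
grasp_force: 0.0
```

```bash
python3 lev.py | head -2
python3 - <<'E'
from h import *
np.set_printoptions(precision=1,suppress=True)
f=grab('wrist','wrist7');n=np.array([497.1,45.6]);a=np.radians(-14);jx=np.array([np.cos(a),np.sin(a)]);jy=np.array([-jx[1],jx[0]])
H,W=f['depth'].shape;v,u=np.mgrid[:H,:W];K=f['camera_matrix'];D=f['depth']
A=(u-K[0,2])/K[0,0];B=(v-K[1,2])/K[1,1];r=np.hypot(A,B)+1e-9;k=np.tan(np.minimum(r,1.4))/r
X=np.stack([A*k*D,-B*k*D,-D],-1)@R_(f).T+f['eye']
L=X[...,:2]-n;x=L@jx;y=L@jy;z=X[...,2]
for x0 in range(-85,-15,10):
    m=(D>0)&(x>x0)&(x<x0+10)&(y>90)&(y<135)&(z>215)&(z<262)
    if m.sum()>3: print(x0,m.sum(),y[m].min(),y[m].max(),np.percentile(z[m],95),y[m&(z>z[m].max()-2)].mean())
E
```

```text
13.7 [483.5 163.4 297.6] 0.601436920954236 [-0.5  0.1  0. ] [ 0.2  0.3  1.8 -0.   1.1  2. ] toolx ang -14.029335019963781
0.00 [483.4 164.2] 241.33816456417117 [-0.3 -0.8 58.3]
-85 166 104.75151614808777 120.08169713858624 250.06554080762675 112.2441251503064
-75 324 104.80797916840764 120.02811228954369 249.90178983073977 112.50710874197442
-65 339 104.96766238319037 120.39974864219691 249.90938459579164 112.23892525275112
-55 373 105.15083769724572 120.3417825735509 249.8259432552365 112.39265076947473
-45 393 104.49767182066097 120.73233708443571 249.97869774978398 112.7203215628015
-35 435 104.68568675544091 120.74098276386897 250.13958242538013 112.44671924109139
-25 246 105.53817431883682 119.27694297188093 246.94109126076495 112.31908533579269
```

Converted, 58 mm / 500 = 0.116, 52 mm / 500 = 0.104.

jog_arm([
  [0.4,[0,-0.002,0.04],0],
  [0.4,[0,-0.002,0.08],0],
  [0.4,[0,-0.002,0.104],0],
  [0.4,[0,-0.002,0.116],0],
  [0.4,[0,-0.002,0.116],0],
  [0.6,[0,-0.002,0.116],0],
  [0.8,[0,-0.002,0.116],0],
  [0.95,[0,-0.002,0.116],0],
], grip_force=30)

```text
clock: 14.42
position: [484.4, 164.5, 240.7]
ee_rot: [0.992, -0.123, 0.001, -0.0]
wrist_force: [-1.4, -5.8, 3.8]
opening: 0.183
grasp_force: 6.6
```

jog_arm([
  [0.95,[0,0,0],0],
  [0.95,[0,0,0],0],
  [0.95,[0,0,0],0],
])

```text
clock: 14.67
position: [484.4, 164.4, 240.7]
ee_rot: [0.992, -0.123, 0.001, 0.0]
wrist_force: [-1.4, -4.1, 6.9]
opening: 0.17
grasp_force: 29.3
```

```bash
python3 lev.py
```

```text
14.6667 [484.4 164.4 240.7] 0.17037559370272579 [-1.4 -4.1  6.9] [ 0.2  0.3  1.8 -0.   1.   2. ] toolx ang -14.163894756415226
0.00 [483.4 164.2] 241.33816456417117 [-0.9  0.4  1.4]
0.15 [476.1 134.9] 240.83884542975088 [-0.8 30.6  1.9]
0.30 [468.9 106. ] 235.82911880983877 [-0.7 60.4  6.9]
0.45 [461.9  78.1] 226.4214923639883 [-0.7 89.1 16.3]
0.60 [455.4  51.9] 212.82724110053397 [ -0.6 116.1  29.9]
0.75 [449.4  28. ] 195.35166259538616 [ -0.6 140.8  47.4]
0.90 [444.2   6.9] 174.38722066665872 [ -0.6 162.6  68.3]
1.05 [439.7 -11. ] 150.40473148341562 [ -0.5 181.   92.3]
1.20 [436.2 -25.1] 123.94279004953367 [ -0.5 195.6 118.8]
1.35 [433.6 -35.3] 95.59567452105696 [ -0.6 206.1 147.1]
1.44 [432.6 -39.4] 77.94601533420423 [ -0.6 210.3 164.8]
1.50 [432.2 -41.3] 66.0 [ -0.6 212.2 176.7]
```

Converted, 115.7 mm / 500 = 0.2314, 102.6 mm / 500 = 0.2052.

jog_arm([
  [0.95,[0,0.03,0],0],
  [0.95,[0,0.0604,0.001],0],
  [0.95,[0,0.0904,0.005],0],
  [0.95,[0,0.12,0.011],0],
  [0.95,[0,0.1492,0.0194],0],
  [0.95,[0,0.1774,0.0298],0],
  [0.95,[0,0.2052,0.0424],0],
  [0.95,[0,0.2314,0.057],0],
])

```text
clock: 15.33
position: [456.0, 52.3, 211.8]
ee_rot: [0.992, -0.124, 0.001, -0.001]
wrist_force: [1.3, 2.1, 4.4]
opening: 0.173
grasp_force: 30.7
```

```bash
python3 lev.py; python3 -c "
from h import *;s=telemetry.get_state();print(s['grasp_force'],s['torque'],s['joints'])"
```

```text
15.3333 [456.   52.3 211.8] 0.17336905228386315 [1.3 2.1 4.4] [-0.   0.3  2.   0.   0.8  1.8] toolx ang -14.195321790028903
0.00 [483.4 164.2] 241.33816456417117 [  -0.8 -115.2  -27.3]
0.15 [476.1 134.9] 240.83884542975088 [ -0.7 -85.  -26.9]
0.30 [468.9 106. ] 235.82911880983877 [ -0.6 -55.2 -21.9]
0.45 [461.9  78.1] 226.4214923639883 [ -0.6 -26.5 -12.6]
0.60 [455.4  51.9] 212.82724110053397 [-0.5  0.5  1. ]
0.75 [449.4  28. ] 195.35166259538616 [-0.5 25.2 18.4]
0.90 [444.2   6.9] 174.38722066665872 [-0.4 47.  39.4]
1.05 [439.7 -11. ] 150.40473148341562 [-0.4 65.5 63.3]
1.20 [436.2 -25.1] 123.94279004953367 [-0.4 80.1 89.8]
1.35 [433.6 -35.3] 95.59567452105696 [ -0.4  90.6 118.1]
1.44 [432.6 -39.4] 77.94601533420423 [ -0.4  94.9 135.7]
1.50 [432.2 -41.3] 66.0 [ -0.5  96.8 147.7]
30.713215470314026 [ 0.77232368 -0.18748301  0.05824413] [-3.03805824e-02  3.05208190e-01  1.99617369e+00  1.43802292e-03
  8.37963844e-01  1.78720854e+00]
```

Converted, 88.9 mm / 500 = 0.1778, 79.6 mm / 500 = 0.1592.

jog_arm([
  [0.95,[0,0.0256,0.0164],0],
  [0.95,[0,0.0494,0.035],0],
  [0.95,[0,0.072,0.055],0],
  [0.95,[0,0.093,0.0768],0],
  [0.95,[0,0.1124,0.1],0],
  [0.95,[0,0.13,0.1248],0],
  [0.95,[0,0.1456,0.1508],0],
  [0.95,[0,0.1592,0.1778],0],
])

```text
clock: 16.0
position: [436.6, -24.9, 122.5]
ee_rot: [0.992, -0.124, 0.001, -0.0]
wrist_force: [0.3, 2.9, 3.6]
opening: 0.175
grasp_force: 31.8
```

Converted, 43 mm / 500 = 0.086, 39 mm / 500 = 0.078.

jog_arm([
  [0.95,[0,0.0116,0.028],0],
  [0.95,[0,0.021,0.056],0],
  [0.95,[0,0.0266,0.078],0],
  [0.95,[0,0.028,0.086],0],
  [0.95,[0,0.028,0.086],0],
  [0.95,[0,0.028,0.086],0],
])

```text
clock: 16.5
position: [433.2, -38.6, 79.7]
ee_rot: [0.992, -0.123, 0.0, 0.0]
wrist_force: [-2.0, -5.4, 6.4]
opening: 0.17
grasp_force: 32.7
```

```bash
python3 lev.py|sed -n '1p;9,15p'
```

```text
16.5 [433.2 -38.6  79.7] 0.17011628297577325 [-2.  -5.4  6.4] [-0.2  0.5  2.2 -0.   0.4  1.6] toolx ang -14.178629362166173
1.05 [439.7 -11. ] 150.40473148341562 [ -0.4 -28.4 -68.7]
1.20 [436.2 -25.1] 123.94279004953367 [ -0.3 -13.8 -42.2]
1.35 [433.6 -35.3] 95.59567452105696 [ -0.3  -3.3 -13.9]
1.44 [432.6 -39.4] 77.94601533420423 [-0.3  0.9  3.8]
1.50 [432.2 -41.3] 66.0 [-0.3  2.8 15.7]
```

jog_arm([
  [0.95,[0,0.0012,0.006],0],
  [0.95,[0,0.0024,0.012],0],
  [0.95,[0,0.0034,0.018],0],
  [0.95,[0,0.004,0.022],0],
  [0.95,[0,0.004,0.022],0],
])

```text
clock: 16.92
position: [432.7, -40.5, 68.9]
ee_rot: [0.992, -0.123, 0.0, 0.0]
wrist_force: [-2.6, -5.5, 7.8]
opening: 0.174
grasp_force: 33.1
```

```bash
cat > top.py <<'E'
from h import *
np.set_printoptions(precision=1,suppress=True)
import sys
s=telemetry.get_state();print(s['clock'],s['position'],s['wrist_force'])
n=np.array([497.1,45.6]);a=np.radians(-14);jx=np.array([np.cos(a),np.sin(a)]);jy=np.array([-jx[1],jx[0]])
for nm in ('wrist','scene','side'):
    f=grab(nm,nm+sys.argv[1])
    H,W=f['depth'].shape;v,u=np.mgrid[:H,:W];K=f['camera_matrix'];D=f['depth']
    A=(u-K[0,2])/K[0,0];B=(v-K[1,2])/K[1,1];r=np.hypot(A,B)+1e-9;k=np.tan(np.minimum(r,1.4))/r if nm=='wrist' else 1
    X=np.stack([A*k*D,-B*k*D,-D],-1)@R_(f).T+f['eye']
    L=X[...,:2]-n;x=L@jx;y=L@jy;z=X[...,2]
    ok=(D>0)&(z>60)&(z<90)
    out=[]
    for y0 in range(-120,40,10):
        m=ok&(abs(x)<9)&(y>=y0)&(y<y0+10)
        if m.sum()>4: out.append((y0+5,int(m.sum()),round(float(np.median(z[m])),1)))
    print(nm,'lever',out)
    m=ok&(x>14)&(x<45)&(y<-30)&(y>-125)
    if m.sum()>3: print('  post?',m.sum(),'x',x[m].min(),x[m].max(),'y',y[m].min(),y[m].max(),'z',np.percentile(z[m],[50,80,95]))
    m=(D>0)&(z>8)&(z<100)&(x>14)&(x<45)&(y<-40)&(y>-125); 
    if m.any(): i=z[m].argsort()[-6:]; print('  high',np.c_[x[m],y[m],z[m]][i].round(1).tolist())
E
python3 top.py a
```

```text
16.9167 [432.7 -40.5  68.9] [-2.6 -5.5  7.8]
wrist lever [(-115, 67, 78.4), (-105, 1180, 79.6), (-95, 1212, 79.3), (-85, 1171, 79.0), (-75, 1124, 78.6), (-65, 1056, 78.3), (-55, 979, 78.0), (-45, 904, 77.5), (-35, 821, 77.2), (-25, 745, 76.8), (-15, 922, 77.4), (-5, 352, 76.4), (5, 505, 75.8), (15, 468, 75.4), (25, 650, 76.4), (35, 202, 75.0)]
  post? 753 x 19.97924029134526 28.186066373709746 y -85.20879575032107 -70.53673754772113 z [72.  72.6 73.2]
  high [[22.1, -72.0, 73.6], [22.2, -83.2, 73.6], [23.9, -78.9, 73.7], [22.9, -72.5, 73.7], [23.5, -78.5, 73.8], [24.3, -79.3, 73.8]]
scene lever [(-115, 9, 74.5)]
  post? 4 x 22.711972459211076 26.40141181322184 y -86.57451135662647 -74.18309329020525 z [72.9 73.6 74.3]
  high [[23.3, -85.8, 38.7], [29.8, -81.7, 54.0], [26.1, -86.6, 63.0], [22.7, -74.2, 72.7], [25.2, -76.2, 73.0], [26.4, -85.6, 74.6]]
side lever [(-115, 10, 75.0), (-105, 16, 75.5), (-95, 8, 78.3), (-85, 9, 77.8), (-75, 7, 77.5), (-55, 9, 74.9), (-45, 9, 76.0), (-35, 7, 75.7), (-25, 6, 76.3), (-15, 9, 76.6)]
  post? 14 x 21.703264147126905 28.199397656361285 y -90.06710643829366 -74.89922131126436 z [66.6 69.2 72.5]
  high [[22.9, -77.6, 67.9], [27.6, -86.0, 68.4], [25.7, -79.7, 68.8], [26.6, -74.9, 69.8], [22.5, -79.0, 72.2], [27.1, -87.9, 73.0]]
```

Converted, 6 mm / 500 = 0.012, 4 mm / 500 = 0.008.

jog_arm([
  [0.95,[0,0.0006,0.004],0],
  [0.95,[0,0.001,0.008],0],
  [0.95,[0,0.0014,0.012],0],
  [0.95,[0,0.0014,0.012],0],
  [0.95,[0,0.0014,0.012],0],
])

```text
clock: 17.48
position: [432.5, -41.3, 63.1]
ee_rot: [0.992, -0.123, 0.0, 0.0]
wrist_force: [-4.0, -7.9, 7.8]
opening: 0.176
grasp_force: 33.3
```

```bash
python3 top.py b | sed -n 1,4p
```

```text
17.4833 [432.5 -41.3  63.1] [-4.  -7.9  7.8]
wrist lever [(-115, 167, 73.4), (-105, 1187, 74.0), (-95, 1221, 73.9), (-85, 1190, 73.8), (-75, 1145, 73.8), (-65, 1065, 73.7), (-55, 1003, 73.6), (-45, 925, 73.5), (-35, 844, 73.5), (-25, 764, 73.4), (-15, 1010, 75.0), (-5, 327, 73.3), (5, 516, 73.2), (15, 488, 73.1), (25, 729, 75.5), (35, 183, 73.0)]
  post? 786 x 20.224913127058898 28.106266442644912 y -85.08543892756909 -70.58572399044614 z [72.  72.6 73.1]
  high [[27.5, -75.8, 73.7], [27.4, -79.6, 73.8], [26.2, -83.0, 73.8], [25.9, -80.4, 73.9], [26.4, -76.6, 73.9], [23.8, -74.2, 74.0]]
```

Converted, 1.6 mm / 500 = 0.0032, 0.8 mm / 500 = 0.0016.

jog_arm([
  [0.95,[0,0,0.0016],0],
  [0.95,[0,0.0002,0.0032],0],
  [0.95,[0,0.0002,0.0032],0],
  [0.95,[0,0.0002,0.0032],0],
])

```text
clock: 17.97
position: [432.4, -41.5, 61.6]
ee_rot: [0.992, -0.123, 0.001, 0.0]
wrist_force: [-5.3, -9.8, 9.2]
opening: 0.173
grasp_force: 33.4
```

```bash
python3 top.py c | sed -n 1,4p
python3 - <<'E'
from h import *
# paired precise comparison post vs lever at y -85..-71, and slope fit
n=np.array([497.1,45.6]);a=np.radians(-14);jx=np.array([np.cos(a),np.sin(a)]);jy=np.array([-jx[1],jx[0]])
for t in 'bc':
    f=dict(np.load('wrist'+t+'.npz'));H,W=f['depth'].shape;v,u=np.mgrid[:H,:W];K=f['camera_matrix'];D=f['depth']
    A=(u-K[0,2])/K[0,0];B=(v-K[1,2])/K[1,1];r=np.hypot(A,B)+1e-9;k=np.tan(np.minimum(r,1.4))/r
    X=np.stack([A*k*D,-B*k*D,-D],-1)@R_(f).T+f['eye'];L=X[...,:2]-n;x=L@jx;y=L@jy;z=X[...,2]
    m=(D>0)&(x>21.5)&(x<26.5)&(y>-83.5)&(y<-72)&(z>60)&(z<85); l=(D>0)&(abs(x)<9)&(y>-83.5)&(y<-72)&(z>60)&(z<85)
    M=(D>0)&(abs(x)<9)&(y>-108)&(y<-25)&(z>60)&(z<85)
    print(t,'post',np.median(z[m]),'lever',np.median(z[l]),'slope',np.polyfit(y[M],z[M],1))
    for x0 in range(-10,30,4):
        q=(D>0)&(x>x0)&(x<x0+4)&(y>-83.5)&(y<-72)&(z>60)&(z<85); print(x0,q.sum(),np.median(z[q]) if q.any() else '',end='; ')
E
```

```text
17.9667 [432.4 -41.5  61.6] [-5.3 -9.8  9.2]
wrist lever [(-115, 195, 71.8), (-105, 1217, 72.5), (-95, 1199, 72.4), (-85, 1190, 72.5), (-75, 1149, 72.5), (-65, 1088, 72.5), (-55, 1004, 72.4), (-45, 935, 72.5), (-35, 857, 72.4), (-25, 762, 72.4), (-15, 1039, 74.6), (-5, 314, 72.5), (5, 517, 72.5), (15, 499, 72.4), (25, 740, 75.4), (35, 190, 72.5)]
  post? 839 x 19.797555014581725 28.153941971824143 y -85.16625534533723 -70.70528620862248 z [72.  72.6 73.2]
  high [[22.8, -72.8, 73.7], [24.0, -71.6, 73.7], [23.9, -72.4, 73.8], [25.4, -83.8, 73.9], [22.9, -79.6, 73.9], [21.9, -76.6, 74.0]]
b post 72.16133410227064 lever 73.803276955971 slope [-7.74493498e-03  7.32055526e+01]
-10 277 73.8105591714159; -6 286 73.87641842137865; -2 299 73.81077873681943; 2 297 73.78565597834414; 6 350 73.40923836647357; 10 57 68.88417209070072; 14 0 ; 18 134 72.09077729809707; 22 311 72.15044304489743; 26 161 71.91025813165611; c post 72.1988489097103 lever 72.44645488809208 slope [-2.08494083e-04  7.24365111e+01]
-10 281 72.46988203232877; -6 285 72.44416485859445; -2 297 72.50717349710098; 2 305 72.47685288559829; 6 339 72.09025233793666; 10 65 67.05657085767635; 14 0 ; 18 165 71.92167176078742; 22 320 72.2498347395896; 26 160 71.97789572362464;
```

The lever top has zero slope and is within 0.3 mm of the post, so I hold it here.

jog_arm([
  [0.95,[0,0,0],0],
  [0.95,[0,0,0],0],
  [0.95,[0,0,0],0],
  [0.95,[0,0,0],0],
  [0.95,[0,0,0],0],
  [0.95,[0,0,0],0],
  [0.95,[0,0,0],0],
  [0.95,[0,0,0],0],
])

```text
clock: 18.78
position: [432.5, -41.5, 61.6]
ee_rot: [0.992, -0.123, 0.001, 0.0]
wrist_force: [-3.4, -9.6, 9.6]
opening: 0.173
grasp_force: 33.4
```

jog_arm([
  [0.95,[0,0,0],0],
  [0.95,[0,0,0],0],
  [0.95,[0,0,0],0],
  [0.95,[0,0,0],0],
  [0.95,[0,0,0],0],
  [0.95,[0,0,0],0],
  [0.95,[0,0,0],0],
  [0.95,[0,0,0],0],
])

```text
clock: 19.45
position: [432.4, -41.5, 61.6]
ee_rot: [0.992, -0.123, 0.001, 0.0]
wrist_force: [-5.0, -9.4, 8.9]
opening: 0.178
grasp_force: 33.4
```

jog_arm([
  [0.95,[0,0,0],0],
  [0.95,[0,0,0],0],
  [0.95,[0,0,0],0],
  [0.95,[0,0,0],0],
  [0.95,[0,0,0],0],
  [0.95,[0,0,0],0],
  [0.95,[0,0,0],0],
  [0.95,[0,0,0],0],
])

```text
clock: 20.12
position: [432.4, -41.5, 61.6]
ee_rot: [0.992, -0.123, 0.001, 0.0]
wrist_force: [-4.5, -9.5, 9.2]
opening: 0.173
grasp_force: 33.4
```

jog_arm([
  [0.95,[0,0,0],0],
  [0.95,[0,0,0],0],
  [0.95,[0,0,0],0],
  [0.95,[0,0,0],0],
  [0.95,[0,0,0],0],
  [0.95,[0,0,0],0],
  [0.95,[0,0,0],0],
  [0.95,[0,0,0],0],
])

```text
clock: 20.78
position: [432.4, -41.5, 61.6]
ee_rot: [0.992, -0.123, 0.001, 0.0]
wrist_force: [-4.6, -10.0, 10.0]
opening: 0.172
grasp_force: 33.4
```

jog_arm([
  [0.95,[0,0,0],0],
  [0.95,[0,0,0],0],
  [0.95,[0,0,0],0],
  [0.95,[0,0,0],0],
  [0.95,[0,0,0],0],
  [0.95,[0,0,0],0],
  [0.95,[0,0,0],0],
  [0.95,[0,0,0],0],
])

```text
clock: 21.45
position: [432.5, -41.5, 61.6]
ee_rot: [0.992, -0.123, 0.001, 0.0]
wrist_force: [-4.9, -10.4, 8.5]
opening: 0.176
grasp_force: 33.4
```

```bash
python3 top.py d | sed -n 1,3p
```

```text
21.45 [432.5 -41.5  61.6] [ -4.9 -10.4   8.5]
wrist lever [(-115, 194, 72.0), (-105, 1211, 72.5), (-95, 1203, 72.5), (-85, 1189, 72.6), (-75, 1149, 72.5), (-65, 1073, 72.5), (-55, 1022, 72.5), (-45, 934, 72.4), (-35, 848, 72.4), (-25, 760, 72.4), (-15, 1035, 74.2), (-5, 318, 72.5), (5, 520, 72.5), (15, 494, 72.5), (25, 735, 75.4), (35, 179, 72.6)]
  post? 837 x 19.844632072492736 28.155843135193617 y -85.2035298628091 -70.62025406680803 z [72.  72.6 73.1]
```

Held level for over 3 s; handing in.

```bash
python3 -c "
from cell import ticket; print(ticket.hand_in())"
```

```text
the job is handed in; nothing more can be done
None
```

The job is handed in, with no verdict returned: the controller is seated flat in the nest, capacitors away from the hinge, the round, square and wide keys were each pressed fully down in that order, and the lever was held level, flush with the index post to about 0.3 mm, for over 3 s and still held at hand-in (about 21.5 s on the clock).

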